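# Refit the sprung roller of a bottle roller mixer and load the bottle

## Task

Put the loose roller from the sloping rack back into the empty middle place of the roller mixer: its sprung pin goes into the recess of the low end plate, its solid pin snaps into the recess of the tall drive head. Then take the bottle from its cradle and lay it lengthwise on the rollers, in the trough between the refitted roller and either neighbour, and leave it resting there. Do not shove or knock over the other things on the bench.

Things in the scene. Friction and masses are not known exactly. Their poses are not given: they have to be found in the camera images.
- mixer: White roller mixer, fixed. Origin on the table under the middle of the 198 mm gap between its end walls; y runs along the rollers from the low end plate (-y, 94 mm high, inner face y=-99 mm) to the tall drive head (+y, 155 mm high, inner face y=+99 mm); z up. Housing x -85 to 85, y -117 to 174 mm; deck 40 mm high. Two 24 mm rollers stay in it at x=-56 and 56 mm, axes 78 mm high.
- seat (a point): Where the middle of the refitted roller belongs, in the empty middle place: mixer x=0, y=+4 mm, 78 mm above the table, level with the two neighbour rollers; axes as mixer. The fitted roller's solid pin then stands on its recess floor.
- low_recess (a point): Centre of the mouth of the recess in the low end plate, in the plane of its inner face, 81 mm above the table; axes as mixer. The recess is 18 mm wide, 18 mm high, 6 mm deep (floor at y=-105 mm of the mixer), with a V-shaped bottom in which a pin settles at 78 mm.
- head_recess (a point): Centre of the mouth of the recess in the drive head, in the plane of its inner face, 81 mm above the table; same shape and depth as the other (floor at y=+105 mm of the mixer).
- front_trough (a point): Middle of the trough between the empty middle place and the roller nearer the robot (mixer x=-28 mm), at the height of the roller axes, 78 mm. Axes as mixer. A bottle lying here has its axis 107 mm above the table.
- back_trough (a point): The same for the trough on the other side (mixer x=+28 mm).
- roller_mid (a point): Middle of the loose grey roller; its y axis runs along it from the sprung pin (-y, beside a black collar) to the solid pin (+y). Body 24 mm diameter, 178 mm long, about 150 g; steel pins 9 mm diameter with round ends, the solid one ending at y=+101 mm. Free length 212 mm. Starts on the rack, 100 mm above the table, sloping 30 degrees, sprung pin low.
- sprung_tip (a point): End of the roller's sprung pin; it moves with the pin, 111 mm from the roller's middle when out, down to 97 mm when fully pressed in. Axes as roller_mid.
- plunger (a joint): How far the sprung pin is pressed in: 0 out, 0.014 m fully in. It takes 2 N to start and 0.5 N more per mm. With the roller level and the sprung pin on its recess floor, 0.008 m is needed for the solid pin to pass the wall; about 0.002 m remains once fitted.
- rack: White sloping rack that holds the roller, fixed; base 70 x 200 x 8 mm, origin under its centre, y axis along the roller towards its high end, within 0.45 rad of the mixer's y. Only two V saddles (12 mm thick, 64 mm either side of the roller's middle) and a stop at the lower tip touch the roller.
- bottle_mid (a point): Middle of the straight part of the capped rigid bottle: 56 mm diameter over y=-42.5 to 42.5 mm, then shoulder and white cap to y=+78 mm; about 120 g, brown inside. y is its axis, towards the cap. Starts level, axis 52 mm above the table. In a trough the roller tops stand 17 mm below its axis, 28 mm to each side: keep fingertips higher.
- cradle: White cradle under the bottle, fixed; base 80 x 100 x 8 mm, origin under its centre, y axis along the bottle. Two V supports, 12 mm thick, 30 mm either side of its middle, touch the bottle.
- dishes: Bystander: stack of three flat dishes, 89 mm diameter, 43 mm high, loose; origin under its centre.
- well_plate: Bystander: white well plate, 85 x 127 x 14 mm, loose; origin under its centre.
- beaker: Bystander: white open beaker, 60 mm diameter, 75 mm high, loose; origin under its centre.
- flask_a: Bystander: clear media bottle with blue cap, 86 mm diameter, 165 mm high, loose; origin under its centre.
- flask_b: Bystander: clear media bottle with grey cap, 72 mm diameter, 140 mm high, loose; origin under its centre.

How it is judged:
By the outcome, as a careful person would: the job done as asked, in the order asked, and still so for the second after the job is handed in, with the robot touching nothing.
It also fails if it takes over 72 s, if anything falls off the work surface, if the arm or the gripper's body presses on something with over 40 N, if the wrist force passes 120 N, or if a joint passes its speed limit or range.

## Robot

A 6-joint arm with a two-finger parallel gripper is mounted at the origin on the work surface. World frame = base frame: x ahead of the robot, y to its left, z up, the work surface at z = 0. Lengths are in mm, angles in rad, forces in N, time in s.
With the tool pointing down it reaches from about 350 to 975 mm from the base axis. Payload 7.1 kg.
Tool frame: the origin (TCP) lies at the very end of the fingers, on their centre line; the grasp point (between the pads) lies 19 mm behind it; z points along the fingers, y is the direction in which the jaws open and shut (so a half turn about z gives the same grasp; the last joint's range is limited). The gripper opens to 88 mm and grips with 3 to 60 N. Pads are 20 mm wide; open, the fingers measure 115 mm over their backs; the gripper's body (75 mm by 178 mm) begins 61 mm behind the grasp point.
Start: joints at [-1.154, 0.423, 1.63, -0, 1.089, -0.019], TCP at [263.85, -566.558, 222.675] pointing down, gripper open.
Joint ranges: [-3, 3], [-0.9, 2.11], [0.09, 2.58], [-1.31, 4.45], [0.11, 2.69], [-2.54, 2.54]. Speed limits (rad/s): [2.39, 2.39, 3.01, 3.14, 3.14, 3.14].

## Interface

Orientations are given as a rotation vector (axis times angle).
In Python, from workcell import * gives the robot as it stands.
- The arm moves only by the tool play_rows, never from a script. Its argument "plan" is text: rows parted by semicolons, each of 7 numbers parted by spaces: the finger opening in cm, from 0 to 8.78, then the shift along the tool's x, y, z in cm, then the turn, a rotation vector about the tool's x, y, z in degrees. A call has 1 to 20 rows; each row shifts and turns the commanded pose from where the row before left it, along the tool's axes as they then stand; what a row does not reach is not made up. A row lasts 1/8 s, in which the tool goes at most 62.5 mm and 10.7 degrees, less where a joint would pass 70% of its speed; a pose out of reach is approached as far as the arm can. A call is refused whole if a number of a shift passes 6.25 or a number of a turn 10.7, either way. A call with a gripper value outside its range is refused whole. The fingers move at their own pace and stop on an object; the grip force is fixed at half the most. Time passes only in rows, so rows that do not move let the fingers close. It gives the time, the measured TCP pose, the force and the opening at its end, in the units of the state.
- get_obs(): the state, without advancing time (a new reading comes with each control period).
- get_image(name): name is "scene" or "top" or "wrist"; returns a dict with "pixels" (480x640x3 uint8, red, green, blue), "range_z" (480x640 float32, mm along the optical axis (not along the pixel's ray), 0 where there is no reading), "fx", "fy", "cx", "cy" (pixels), "eye" and "attitude" of the camera in the world. Camera axes: x right, y down, z forward; pixel columns grow to the right and rows downward; lengths in mm; the calibration is good to about 2 mm. A picture is of the moment at which its call begins.
- close_job(): hands the job in, once; it reports no verdict.
The state is a dict: "t": time; "qpos": joint angles; "qvel": joint speeds; "joint_torque": joint torques, N m; "ee_pos": TCP position; "orientation": TCP orientation; "ft_force": force on the tool from outside, world axes, zero at the start; "moment": the same for the moment, N m; "width": finger opening in mm.
Only numpy, scipy, OpenCV 4.12 (cv2) and the standard library are available. Lean on these libraries where they do the work, as an engineer would, in place of code of your own. Each camera call takes 0.05 s, during which the arm holds its last target. There are 200 camera calls.

## Working session

There is one attempt and no reset: what is moved stays moved. The work goes in short steps, Python scripts to look and compute and a tool call to move; the robot and the scene stay as the last step left them, time stands still between calls to the robot, and variables do not carry over. Pictures are saved under pics/ and viewed, about 8 in all and at most 12, crops included, and the job is handed in when it is done.

Besides the shell and the picture viewer there is one more tool, called after "Request:" as name(argument=value, ...) on one line, values as JSON. play_rows: Moves the arm, as the interface text tells. Its arguments: {"type":"object","properties":{"plan":{"type":"string"}},"required":["plan"]}

```bash
ls; mkdir -p pics; cat > h.py <<'E'
from workcell import *
import numpy as np, cv2
from scipy.spatial.transform import Rotation as R
def att(im):
    a=np.array(im["attitude"],float)
    return a if a.shape==(3,3) else R.from_rotvec(a).as_matrix()
def cloud(im):
    z=im["range_z"]; v,u=np.mgrid[0:480,0:640]
    P=np.stack([(u-im["cx"])/im["fx"]*z,(v-im["cy"])/im["fy"]*z,z],-1)
    W=P@att(im).T+np.array(im["eye"]); W[z<=0]=np.nan
    return W
E
python3 - <<'E'
from h import *
o=get_obs(); print(o)
for n in ("top","scene"):
    im=get_image(n); print(n,im["eye"],im["attitude"],im["fx"])
    cv2.imwrite(f"pics/{n}1.png",im["pixels"][:,:,::-1]); np.save(f"{n}.npy",cloud(im))
E
```

```text
pics
{'t': 0.0, 'qpos': array([-1.15400101e+00,  4.23866177e-01,  1.63067000e+00,  5.29848991e-06,
        1.08861265e+00, -1.90099247e-02]), 'qvel': array([ 0.00033813, -0.00108086, -0.00113052, -0.00112311,  0.00022494,
       -0.00087585]), 'joint_torque': array([ 7.62390573e-04, -5.44617748e+01, -2.73669755e+01,  6.43885927e-02,
        2.26400374e-02, -1.00208974e-04]), 'ee_pos': array([ 263.63262932, -566.066256  ,  221.89374354]), 'orientation': array([-3.06581393e+00, -6.78823012e-01,  4.75522544e-04]), 'ft_force': array([-0.3340926 ,  0.49037734, -0.04735679]), 'moment': array([ 0.03845804, -0.04113785,  0.05017674]), 'width': 87.67138842674687}
top [ 379.58717598 -113.19388217 1087.14358459] [-2.10411435  2.14694803 -0.15312659] 441.8269812078739
scene [1303.27817724 -730.64030858  907.67478056] [-2.07042407 -1.00640269  0.4532783 ] 483.97595361874096
```

View pics/top1.png

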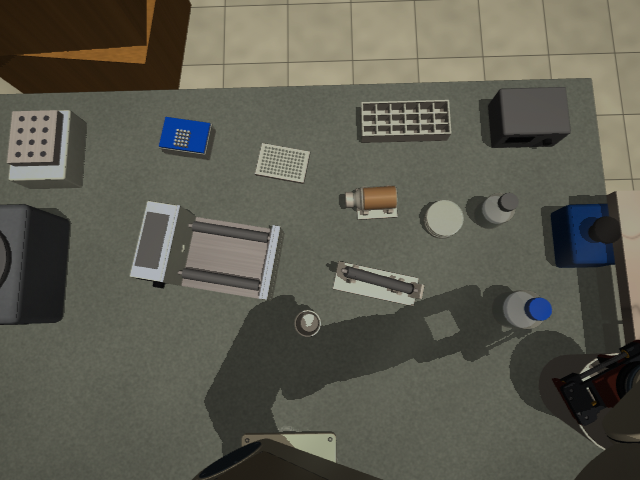

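View pics/scene1.png

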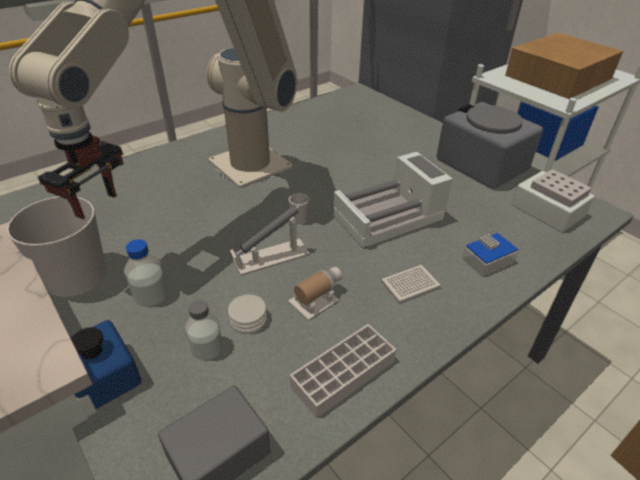

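```bash
cat >> h.py <<'E'
def reg(W,m,zlo,zhi):
    with np.errstate(invalid='ignore'): k=(W[...,2]>zlo)&(W[...,2]<zhi)&m
    return W[k]
def box(u0,u1,v0,v1):
    m=np.zeros((480,640),bool); m[v0:v1,u0:u1]=1; return m
def line(P):
    c=P.mean(0); d=np.linalg.svd(P-c,full_matrices=False)[2][0]; t=(P-c)@d
    return c,d,t.min(),t.max()
E
python3 - <<'E'
from h import *
W=np.load("top.npy")
np.set_printoptions(precision=2,suppress=True)
print("table z",np.nanmedian(W[330:380,100:200,2]))
for n,b,zl,zh in [("head",box(125,190,195,290),148,162),("plate",box(255,285,220,305),87,100),("rollerFar",box(184,272,215,246),80,97),("rollerNear",box(176,264,262,295),80,97),
  ("loose",box(325,426,258,300),60,190),("bottle",box(338,400,180,215),62,90),("cradle",box(345,400,185,225),4,14),("rack",box(330,430,258,310),4,14)]:
    P=reg(W,b,zl,zh); c,d,a,e=line(P); r=cv2.minAreaRect(P[:,:2].astype(np.float32))
    print(n,len(P),c,d,a,e,"rect",np.round(r[0],1),np.round(r[1],1),round(r[2],2), "z5/50/95",np.percentile(P[:,2],[5,50,95]))
for n,(u,v) in dict(beaker=(308,323),dish=(443,218),fa=(524,308),fb=(497,208),plate=(283,162)).items(): print(n,W[v,u])
E
```

```text
table z -0.2555736825245276
head 2700 [541.96 270.17 155.2 ] [-0.98  0.18 -0.  ] -86.72805497808271 83.23619593497834 rect [544.  271.6] [ 77.1 169.9] 79.56 z5/50/95 [151.9  155.28 158.25]
plate 709 [502.96  34.3   92.88] [-0.99  0.13  0.01] -82.28577342769401 87.764503867263 rect [503.1  49.8] [ 56.2 169.7] 79.72 z5/50/95 [88.1  93.12 96.5 ]
rollerFar 836 [573.27 131.65  87.3 ] [-0.17 -0.98  0.  ] -97.10012649082694 108.30999350500873 rect [575.9 128.7] [205.3  66.1] 86.84 z5/50/95 [81.3  87.4  92.54]
rollerNear 873 [463.38 144.83  87.35] [-0.19 -0.98  0.01] -103.31149958862206 104.39846858664774 rect [464.8 144.1] [207.   43.8] 80.13 z5/50/95 [81.54 87.5  92.6 ]
loose 858 [ 452.24 -209.14  110.52] [-0.2  -0.85 -0.48] -92.43918734872011 98.74511378203194 rect [ 452.6 -212. ] [170.  39.] 76.72 z5/50/95 [ 66.1  113.43 149.86]
bottle 938 [ 650.94 -210.81   73.45] [-0.01  1.   -0.06] -55.49597510995884 66.54115822825153 rect [ 653.2 -205.7] [ 51.7 121.2] 2.35 z5/50/95 [64.25 74.37 80.49]
cradle 301 [ 625.03 -222.27    7.65] [-0.07 -1.   -0.  ] -74.60702710533315 57.96636079662898 rect [ 647.1 -220.1] [132.6  82.8] 78.2 z5/50/95 [ 4.47  7.53 10.96]
rack 1398 [ 447.61 -209.69    7.59] [-0.21 -0.98 -0.  ] -107.50894815638927 135.70789871455253 rect [ 450.7 -222.7] [234.4 119.1] 90.0 z5/50/95 [ 4.69  7.51 10.97]
beaker [359.2  -48.82   3.84]
dish [ 601.64 -378.17   45.1 ]
fa [ 384.67 -514.69  131.16]
fb [ 608.24 -484.27  108.84]
plate [763.18   9.32  13.83]
```

Request:
play_rows(plan="8.78 0 0 0 0 0 -10.6;8.78 0 0 0 0 0 -10.6;8.78 0 0 0 0 0 -10.6;8.78 0 0 0 0 0 -10.6;8.78 0 0 0 0 0 -10.6;8.78 3.9 1.03 -0.68 0 0 0;8.78 3.9 1.03 -0.68 0 0 0;8.78 3.9 1.03 -0.68 0 0 0;8.78 3.9 1.03 -0.68 0 0 0;8.78 3.9 1.03 -0.68 0 0 0;8.78 3.9 1.03 -0.68 0 0 0;8.78 3.9 1.03 -0.68 0 0 0;8.78 3.9 1.03 -0.68 0 0 0;8.78 3.9 1.03 -0.68 0 0 0;8.78 3.9 1.03 -0.68 0 0 0;8.78 0 0 0 0 0 0;8.78 0 0 0 0 0 0")

```text
t: 2.22
ee_pos: [445.6, -206.7, 290.4]
orientation: [-2.441, -1.977, 0.001]
ft_force: [-0.1, -0.6, -0.2]
width: 87.6
```

```bash
python3 - <<'E'
from h import *
np.set_printoptions(precision=2,suppress=True)
im=get_image("wrist"); o=get_obs(); print(o["ee_pos"],R.from_rotvec(o["orientation"]).as_matrix(),o["qpos"],o["ft_force"])
print(im["eye"],att(im),im["fx"])
cv2.imwrite("pics/w1.png",im["pixels"][:,:,::-1]); np.save("w1.npy",cloud(im))
E
```

```text
[ 445.36 -207.05  290.3 ] [[ 0.21  0.98 -0.  ]
 [ 0.98 -0.21  0.  ]
 [-0.   -0.   -1.  ]] [-0.46  0.14  1.85 -0.    1.15 -0.25] [-0.4  -0.07 -0.42]
[ 463.36 -132.06  450.42] [[ 0.98 -0.2  -0.06]
 [-0.21 -0.94 -0.28]
 [-0.    0.28 -0.96]] 358.36445171850096
```

View pics/w1.png

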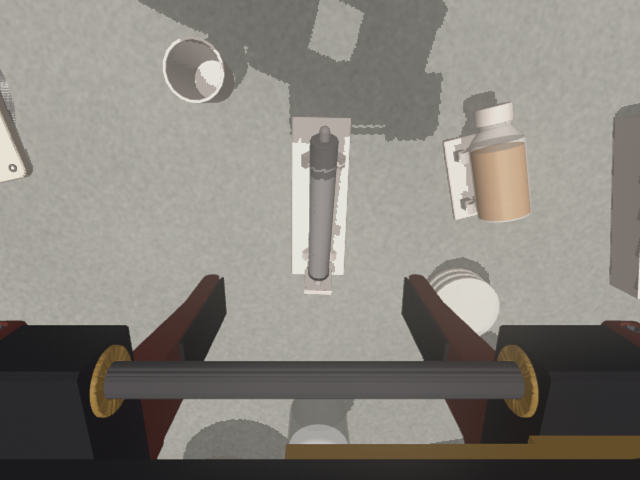

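```bash
cat >> h.py <<'E'
from scipy.optimize import least_squares
def cyl(P,c,d,r,lim):
    """axis fit, known radius; returns point, dir, resid, extents"""
    d=np.array(d)/np.linalg.norm(d); P0=P; c=np.array(c,float)
    e1=np.cross(d,[0,0,1]); e1/=np.linalg.norm(e1); e2=np.cross(e1,d)
    def ax(p):
        dd=d+p[2]*e1+p[3]*e2; return c+p[0]*e1+p[1]*e2, dd/np.linalg.norm(dd)
    def res(p,P):
        q,dd=ax(p); v=P-q; return np.linalg.norm(v-np.outer(v@dd,dd),axis=1)-r
    p=np.zeros(4)
    for th in (15,6,4):
        t=(P0-c)@d; k=(abs(res(p,P0))<th)&(abs(t)<lim)
        p=least_squares(res,p,args=(P0[k],),loss="soft_l1",f_scale=1.5).x
    q,dd=ax(p); k=abs(res(p,P0))<4; t=(P0[k]-q)@dd
    return q,dd,np.std(res(p,P0[k])),k.sum(),np.percentile(t,[0.3,99.7])
E
python3 - <<'E'
from h import *
np.set_printoptions(precision=3,suppress=True)
W=np.load("w1.npy")
P=reg(W,box(300,345,115,300),30,200)
print(cyl(P,[449,-207,100],[.2*.866,.98*.866,.5],12,85))
for v in range(118,300,6): 
    r=W[v,300:345]; print(v,np.nanmax(r[:,2]).round(1),end=' ')
P=reg(W,box(445,535,100,225),30,120)
print(); print(cyl(P,[650,-215,52],[0.0,1,0],28,38)); print(np.nanmin(P,0),np.nanmax(P,0))
m=reg(W,box(440,475,140,220),4,13); print(cv2.minAreaRect(m[:,:2].astype(np.float32)))
m=reg(W,box(285,355,115,300),3,12); r=cv2.minAreaRect(m[:,:2].astype(np.float32)); print(r)
E
```

```text
(array([ 454.204, -208.651,  101.   ]), array([0.197, 0.843, 0.5  ]), np.float64(1.0292860558485681), np.int64(3823), array([-123.49 ,   82.802]))
118 8.0 124 7.4 130 151.3 136 150.0 142 147.6 148 152.9 154 150.2 160 147.7 166 144.2 172 140.6 178 138.4 184 134.5 190 131.5 196 127.5 202 123.8 208 120.2 214 116.2 220 112.6 226 108.3 232 104.3 238 99.7 244 95.0 250 91.5 256 86.0 262 80.3 268 75.7 274 68.9 280 65.1 286 47.5 292 51.5 298 -1.1 
(array([ 654.677, -215.   ,   49.66 ]), array([-0.037,  0.999, -0.008]), np.float64(0.9812317622818248), np.int64(4738), array([-49.888,  38.606]))
[ 618.793 -266.229   31.5  ] [ 678.695 -144.339   79.991]
((630.484375, -224.3271942138672), (33.31771469116211, 99.54086303710938), 1.9303361177444458)
((453.3475341796875, -214.22178649902344), (199.12452697753906, 69.3928451538086), 76.94403076171875)
```

```bash
cat >> h.py <<'E'
def toolR(psi,th):
    """psi deg: heading of tool x measured from world +x; th: tool x raised by th deg"""
    c,s=np.cos(np.radians(psi)),np.sin(np.radians(psi)); 
    return np.array([[c,s,0],[s,-c,0],[0,0,-1.]])@R.from_euler("y",th,degrees=True).as_matrix()
def steps(pts,Rt,p0=None):
    p=get_obs()["ee_pos"] if p0 is None else np.array(p0,float)
    for q in pts:
        print("->",np.round(q,1),"shift cm",np.round(Rt.T@(np.array(q)-p)/10,2)); p=np.array(q,float)
E
python3 - <<'E'
from h import *
o=get_obs(); Rc=R.from_rotvec(o["orientation"]); Rt=toolR(76.85,30)
print("turn",np.round((Rc.inv()*R.from_matrix(Rt)).as_rotvec(degrees=True),2))
m=np.array([453.1,-214,100]); z=Rt[:,2]
steps([m-61*z,m+18*z],Rt)
E
```

```text
turn [-0.33 30.    1.07]
-> [ 446.2 -243.7  152.8] shift cm [-9.95  0.91 10.13]
-> [ 455.1 -205.2   84.4] shift cm [0.  0.  7.9]
```

Request:
play_rows(plan="8.78 0 0 0 -0.1 10 0.36;8.78 0 0 0 -0.1 10 0.36;8.78 0 0 0 -0.1 10 0.36;8.78 -2.49 0.23 2.53 0 0 0;8.78 -2.49 0.23 2.53 0 0 0;8.78 -2.49 0.23 2.53 0 0 0;8.78 -2.49 0.23 2.53 0 0 0;8.78 0 0 0 0 0 0;8.78 0 0 2 0 0 0;8.78 0 0 2 0 0 0;8.78 0 0 2 0 0 0;8.78 0 0 1.9 0 0 0;8.78 0 0 0 0 0 0")

```text
t: 3.9
ee_pos: [455.4, -204.2, 84.6]
orientation: [-2.159, -1.714, -0.579]
ft_force: [0.4, 0.3, 0.1]
width: 87.8
```

```bash
python3 - <<'E'
from h import *
o=get_obs(); Rt=toolR(76.85,30); m=np.array([453.1,-214,100])
print(o["ft_force"],o["qpos"].round(2)); steps([m+18*Rt[:,2]],Rt); print((R.from_rotvec(o["orientation"]).inv()*R.from_matrix(Rt)).as_rotvec(degrees=True))
E
```

```text
[0.39662499 0.31931508 0.12217047] [-0.72  0.59  1.89  0.55  1.01 -0.87]
-> [ 455.1 -205.2   84.4] shift cm [-0.1   0.   -0.03]
[-0.07244517 -0.05139075  0.00149024]
```

Request:
play_rows(plan="1.0 0 0 0 0 0 0;1.0 0 0 0 0 0 0;1.0 0 0 0 0 0 0;1.0 0 0 0 0 0 0;1.0 0 0 0 0 0 0;1.0 0 0 0 0 0 0;1.0 0 0 -1 0 0 0;1.0 0 0 -2 0 0 0;1.0 0 0 -4 0 0 0;1.0 0 0 -4 0 0 0;1.0 0 0 -4 0 0 0;1.0 0 0 -4 0 0 0;1.0 0 0 0 0 0 0")

```text
t: 5.52
ee_pos: [434.9, -299.8, 251.8]
orientation: [-2.166, -1.718, -0.581]
ft_force: [1.0, -0.3, -1.4]
width: 23.4
```

```bash
python3 - <<'E'
from h import *
np.set_printoptions(precision=2,suppress=True)
im=get_image("wrist"); o=get_obs(); print(o["ft_force"],o["moment"],o["width"])
cv2.imwrite("pics/w2.png",im["pixels"][:,:,::-1]); W=cloud(im); np.save("w2.npy",W)
Rt=R.from_rotvec(o["orientation"]).as_matrix(); T=(W-o["ee_pos"])@Rt   # tool-frame cloud
k=(abs(T[...,1])<16)&(T[...,2]>-40)&(T[...,2]<0)&(abs(T[...,0])<130)
v,u=np.where(k); print(len(v),u.min(),u.max(),v.min(),v.max(),T[k].min(0),T[k].max(0))
print(cyl(T[k],[0,0,-18],[1,0.001,0.001],12,85))
p=T[k]; 
for x in range(-120,125,10):
    s=p[(abs(p[:,0]-x)<3)]; 
    if len(s): print(x,len(s),s[:,1:].mean(0),s[:,2].min(),np.ptp(s[:,1]))
E
```

```text
[-0.17  0.18 -1.38] [-0.32 -0.03 -0.03] 23.251247618679837
18044 265 348 70 443 [-76.92 -15.96 -40.  ] [98.16 15.99 -0.23]
(array([ -0.01,   2.81, -13.45]), array([ 1., -0.,  0.]), np.float64(0.5923254105292038), np.int64(16466), array([-71.46,  85.93]))
-70 252 [  2.96 -22.23] -26.37241745016199 22.798039825743782
-60 472 [  2.65 -23.23] -26.558150708950116 23.04695101794391
-50 474 [  2.92 -23.51] -26.738015806977955 22.650542384774432
-40 12 [  3.   -25.53] -25.922191531088117 6.461329453858105
-30 4 [ -8.61 -16.42] -17.875255898697855 0.6292402429331378
-20 529 [  2.76 -23.17] -27.413262957343957 22.865474598740136
-10 696 [  2.87 -24.  ] -39.989093622868694 23.56770896549253
0 756 [  2.81 -24.16] -39.30519474708721 23.560539374099754
10 1470 [ -2.89 -23.56] -39.998272441515674 31.94887824392156
20 710 [  2.62 -23.24] -27.58625183063413 22.7360156315388
30 743 [  2.76 -23.19] -26.93846295115742 23.2758382586078
40 791 [  2.54 -23.22] -27.578036571478552 22.721423201516906
50 844 [  2.7  -23.23] -26.991152606107917 23.12260804690531
60 893 [  2.63 -23.26] -27.12220863117646 23.122226696886617
70 938 [  2.62 -23.16] -26.874530431132943 22.994839398302943
80 1041 [  2.68 -23.18] -26.951656652923944 22.993453007395914
90 404 [  2.73 -17.12] -20.11417699182582 9.001118784887701
100 27 [  2.69 -15.65] -17.314982519209995 5.69804960360255
```

View pics/w2.png

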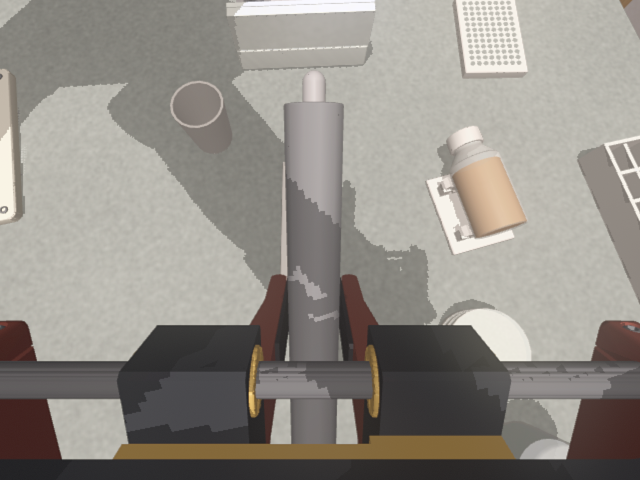

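```bash
python3 - <<'E'
from h import *
np.set_printoptions(precision=1,suppress=True)
W=np.load("w1.npy"); T=(W-[445.36,-207.05,290.3])@R.from_rotvec([-2.441,-1.977,.001]).as_matrix()
for nm,b in (("L",box(195,228,270,340)),("R",box(400,430,270,340))):
    k=b&(abs(T[...,2]+10)<25)&(abs(T[...,1])<70); p=T[k]
    tip=p[p[:,2]>np.percentile(p[:,2],97)]
    print(nm,k.sum(),p.min(0),p.max(0),"tip",tip.mean(0))
    for z in (-2,-6,-12,-20): 
        s=p[abs(p[:,2]-z)<2]; 
        if len(s): print("  z",z,"x",s[:,0].min(),s[:,0].max(),"y",np.percentile(s[:,1],[2,50,98]))
W=np.load("w2.npy"); o=get_obs(); T=(W-o["ee_pos"])@R.from_rotvec(o["orientation"]).as_matrix()
for nm,b in (("L",box(255,288,265,350)),("R",box(340,372,265,350))):
    p=T[b&(abs(T[...,2]+10)<22)&(abs(T[...,1])<40)]
    print(nm,p.min(0),p.max(0))
E
```

```text
L 1569 [-10.7 -50.9 -35. ] [ 11.4 -41.4   2.7] tip [  3.7 -43.9   1.4]
  z -2 x -10.260137920310163 11.40224265581307 y [-50.4 -42.1 -41.7]
  z -6 x -10.677883338635663 11.219520847915481 y [-50.3 -42.1 -41.7]
  z -12 x -10.396578043284581 11.215308953554768 y [-50.5 -42.1 -41.6]
  z -20 x -10.067915719135424 11.192035467475028 y [-48.3 -42.1 -41.6]
R 1487 [-10.9  45.3 -35. ] [11.8 54.9  3.1] tip [ 3.4 47.3  1.6]
  z -2 x -10.715505839870046 11.400410266192246 y [45.5 46.1 54.3]
  z -6 x -10.789697529535703 11.308858028041723 y [45.6 46.  54.4]
  z -12 x -10.878236800868642 11.31397605270187 y [45.6 46.  53.5]
  z -20 x -10.721364948873669 11.79433678049485 y [45.6 46.  51. ]
L [-11.7 -18.6 -32. ] [20.1 -8.7 -0.2]
R [-11.8  14.4 -32. ] [10.2 24.1  0.3]
```

```bash
cat >> h.py <<'E'
OFF=np.array([3.3,-0.3,15.3])  # TCP minus roller middle, tool frame
def mix2w(p,O,psi):
    c,s=np.cos(np.radians(psi)),np.sin(np.radians(psi)); x,y,z=p
    return np.array([O[0]+s*x+c*y,O[1]-c*x+s*y,z])
def tcp_for(y,z,th,O,psi,x=0):
    return mix2w((x,y,z),O,psi)+toolR(psi,th)@OFF
E
python3 - <<'E'
from h import *
o=get_obs(); Rc=R.from_rotvec(o["orientation"]); psi=79.7; Rt=toolR(psi,30)
print("turn",np.round((Rc.inv()*R.from_matrix(Rt)).as_rotvec(degrees=True),2))
steps([tcp_for(3,205,30,(519,137.6),psi)],Rt)
E
```

```text
turn [ 1.54  0.1  -2.45]
-> [521.1 150.9 193.4] shift cm [36.79  0.53 27.78]
```

Request:
play_rows(plan="1.0 0 0 0 1.54 0.1 -2.45;1.0 3.07 0.04 2.3 0 0 0;1.0 3.07 0.04 2.3 0 0 0;1.0 3.07 0.04 2.3 0 0 0;1.0 3.07 0.04 2.3 0 0 0;1.0 3.07 0.04 2.3 0 0 0;1.0 3.07 0.04 2.3 0 0 0;1.0 3.07 0.04 2.3 0 0 0;1.0 3.07 0.04 2.3 0 0 0;1.0 3.07 0.04 2.3 0 0 0;1.0 3.07 0.04 2.3 0 0 0;1.0 3.07 0.04 2.3 0 0 0;1.0 3.07 0.04 2.3 0 0 0;1.0 0 0 0 0 0 0;1.0 0 0 0 0 0 0")

```text
t: 7.45
ee_pos: [519.0, 151.9, 194.3]
orientation: [-2.107, -1.763, -0.562]
ft_force: [0.9, -0.2, -1.9]
width: 23.1
```

```bash
python3 - <<'E'
from h import *
np.set_printoptions(precision=2,suppress=True)
im=get_image("wrist"); o=get_obs(); print(o["ee_pos"],o["ft_force"],o["width"],o["qpos"])
cv2.imwrite("pics/w3.png",im["pixels"][:,:,::-1]); W=cloud(im); np.save("w3.npy",W); np.save("w3o.npy",np.r_[o["ee_pos"],o["orientation"]])
E
```

```text
[519.38 151.37 194.61] [-0.56 -0.29 -1.63] 23.18118527559461 [-0.03  0.33  1.97  0.69  0.89 -0.31]
```

View pics/w3.png

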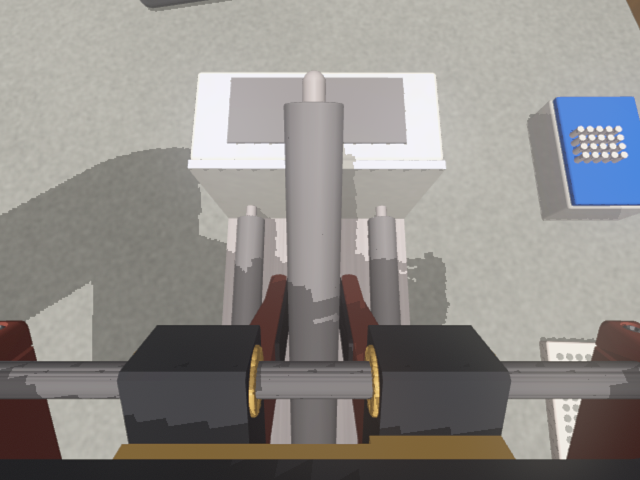

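```bash
python3 - <<'E'
from h import *
np.set_printoptions(precision=2,suppress=True)
W=np.load("w3.npy"); o=np.load("w3o.npy"); Rt=R.from_rotvec(o[3:]).as_matrix()
psi=np.radians(79.7); d=np.array([np.cos(psi),np.sin(psi),0]); ex=np.array([np.sin(psi),-np.cos(psi),0])
O=np.array([519,137.6,0])
M=np.stack([(W-O)@ex,(W-O)@d,W[...,2]],-1)   # nominal mixer frame
for n,b,x in (("L",box(232,268,215,325),-56),("R",box(366,400,215,325),56)):
    print(n,cyl(reg(M,b,60,110),[x,40,78],[0,1,0.001],12,200))
P=M[box(200,284,172,205)|box(346,400,172,205)]; P=P[(P[:,2]>95)&(P[:,2]<145)&(abs(P[:,1]-99)<15)]
A=np.c_[P[:,0],P[:,2],np.ones(len(P))]; s=np.linalg.lstsq(A,P[:,1],rcond=None)[0]; print("face",len(P),s,"at z120",s@[0,120,1],P[:,1].std())
Q=M[box(200,280,80,155)|box(346,430,80,155)]; Q=Q[Q[:,2]>145]; print("head top z",np.median(Q[:,2]),"x range",Q[:,0].min(),Q[:,0].max(), "y", Q[:,1].min(),Q[:,1].max())
k=box(280,348,105,260); c,dd,*r=cyl((M[k]),[0,60,230],[0,.866,.5],12,120); print("held",c,dd,r)
pin=M[box(300,328,68,98)]; pin=pin[pin[:,2]>200]; t=(pin-c)@dd; print("pin tip t",np.percentile(t,99.5),"body end",r[2][1])
mid=c+dd*(np.percentile(t,99.5)-101); print("mid (from pin)",mid,"mid (body)",c+dd*(r[2][1]-89),"tcp in M",np.array([(o[:3]-O)@ex,(o[:3]-O)@d,o[2]]))
E
```

```text
L (array([-55.49,  40.  ,  75.75]), array([-0.,  1.,  0.]), np.float64(0.6079648670238692), np.int64(2986), array([-40.75,  46.44]))
R (array([56.6 , 40.  , 75.77]), array([0., 1., 0.]), np.float64(0.5910502270094875), np.int64(3056), array([-40.33,  46.51]))
face 3357 [-0.   -0.   99.25] at z120 99.13472122193042 0.2591468968552466
head top z 154.0523582727113 x range -81.33663594509072 79.74637781616204 y 108.37435594492015 166.71877453408132
held [ -0.72  58.27 232.99] [-0.    0.86  0.5 ] [np.float64(0.5383299943308207), np.int64(8801), array([-32.87,  27.61])]
pin tip t 40.57697657374063 body end 27.61201745995673
mid (from pin) [ -0.64   6.02 202.66] mid (body) [ -0.64   5.18 202.17] tcp in M [ -2.09  13.61 194.61]
```

```bash
python3 - <<'E'
from h import *
np.set_printoptions(precision=2,suppress=True)
a=get_obs(); im=get_image("wrist"); W=cloud(im); o=get_obs(); Rt=R.from_rotvec(o["orientation"]).as_matrix()
print(a["ee_pos"],o["ee_pos"],Rt, "cam in tool",(np.array(im["eye"])-o["ee_pos"])@Rt,(R.from_matrix(Rt.T@att(im))).as_rotvec())
T=(W-o["ee_pos"])@Rt
P=T[box(280,348,105,330)]; P=P[(abs(P[:,1])<17)&(P[:,2]<0)&(P[:,2]>-40)]
print(cyl(P,[50,0,-15],[1,.001,.001],12,60))
for b in (box(255,288,265,350),box(340,372,265,350)):
    p=T[b&(abs(T[...,2]+10)<22)&(abs(T[...,1])<40)]; print(p.min(0),p.max(0))
W2=np.load("w2.npy")
E
```

```text
[519.38 151.37 194.61] [519.7  151.01 194.89] [[ 0.16  0.98  0.09]
 [ 0.85 -0.18  0.49]
 [ 0.5  -0.   -0.87]] cam in tool [  75.93    1.52 -160.5 ] [-0.22 -0.23  1.56]
(array([ 49.99,   1.41, -10.93]), array([ 1., -0., -0.]), np.float64(0.6357316575521853), np.int64(12757), array([-58.15,  35.33]))
[-11.85 -19.94 -31.99] [ 20.3  -10.02   2.13]
[-11.4   13.04 -32.  ] [10.62 22.88  2.3 ]
```

```bash
cat >> h.py <<'E'
OFF=np.array([3.5,0,13.3]); O=(517.9,136.8); PSI=79.7
def state(n=4):
    p=np.mean([get_obs()["ee_pos"] for _ in range(n)],0); o=get_obs()
    return p,R.from_rotvec(o["orientation"]).as_matrix(),o
def show():
    p,Rc,o=state(); th=np.degrees(np.arcsin(Rc[2,0])); m=p-Rc@OFF-np.r_[O,0]
    c,s=np.cos(np.radians(PSI)),np.sin(np.radians(PSI)); f=o["ft_force"]
    print("roller mid mixer: x %.1f y %.1f z %.1f th %.2f"%(s*m[0]-c*m[1],c*m[0]+s*m[1],m[2],th),"F mixer x,y,z",np.round([s*f[0]-c*f[1],c*f[0]+s*f[1],f[2]],1),"w",o["width"].round(1))
    return p,Rc
def path(keys):
    """keys: (y,z,theta,rows); prints rows shift cm + turn deg from the present pose"""
    p,Rc=show(); th0=np.degrees(np.arcsin(Rc[2,0])); c,s=np.cos(np.radians(PSI)),np.sin(np.radians(PSI))
    m=p-Rc@OFF-np.r_[O,0]; y0,z0=c*m[0]+s*m[1],m[2]
    for y,z,th,n in keys:
        for k in range(1,n+1):
            f=k/n; Rn=toolR(PSI,th0+f*(th-th0)); q=tcp_for(y0+f*(y-y0),z0+f*(z-z0),th0+f*(th-th0),O,PSI)
            print(np.round(Rc.T@(q-p)/10,2),np.round(R.from_matrix(Rc.T@Rn).as_rotvec(degrees=True),2)); p,Rc=q,Rn
        y0,z0,th0=y,z,th; print("--")
E
python3 - <<'E'
from h import *
path([(2.1,135.5,30,4),(-11.5,134,30,3)])
E
```

```text
Traceback (most recent call last):
  File "h.py", line 60, in path
    p,Rc=show(); th0=np.degrees(np.arcsin(Rc[2,0])); c,s=np.cos(np.radians(PSI)),np.sin(np.radians(PSI))
         ~~~~^^
  File "h.py", line 56, in show
    print("roller mid mixer: x %.1f y %.1f z %.1f th %.2f"%(s*m[0]-c*m[1],c*m[0]+s*m[1],m[2],th),"F mixer x,y,z",np.round([s*f[0]-c*f[1],c*f[0]+s*f[1],f[2]],1),"w",o["width"].round(1))
                                                                                                                                                                    ^^^^^^^^^^^^^^^^
AttributeError: 'float' object has no attribute 'round'
```

```bash
sed -i 's/o\["width"\].round(1)/round(o["width"],1)/' h.py; python3 - <<'E'
from h import *
path([(2.1,135.5,30,4),(-11.5,134,30,3)])
E
```

```text
roller mid mixer: x -0.7 y 4.6 z 204.6 th 30.08 F mixer x,y,z [ 0.  -0.4 -1.2] w 23.4
[-0.92  0.08  1.46] [-0.15 -0.02 -0.02]
[-0.92 -0.    1.46] [-0.   -0.02  0.  ]
[-0.92  0.    1.47] [-0.   -0.02  0.  ]
[-0.92  0.    1.47] [-0.   -0.02  0.  ]
--
[-0.42 -0.   -0.18] [0. 0. 0.]
[-0.42  0.   -0.18] [0. 0. 0.]
[-0.42 -0.   -0.18] [0. 0. 0.]
--
```

Request:
play_rows(plan="1.0 -0.92 0.08 1.46 -0.15 -0.08 0;1.0 -0.92 0 1.46 0 0 0;1.0 -0.92 0 1.47 0 0 0;1.0 -0.92 0 1.47 0 0 0;1.0 0 0 0 0 0 0;1.0 0 0 0 0 0 0")

```text
t: 8.3
ee_pos: [520.4, 148.8, 126.0]
orientation: [-2.112, -1.762, -0.566]
ft_force: [-0.2, 0.9, -1.3]
width: 23.2
```

```bash
python3 - <<'E'
from h import *
path([(-11.5,134,30,4)])
im=get_image("scene")["pixels"][140:290,290:490,::-1]; cv2.imwrite("pics/s2.png",cv2.resize(im,None,fx=4,fy=4,interpolation=cv2.INTER_CUBIC))
E
```

```text
roller mid mixer: x 0.3 y 2.5 z 135.7 th 30.02 F mixer x,y,z [-0.4  0.9 -1.3] w 23.2
[-0.33 -0.03 -0.14] [ 0.02 -0.01 -0.04]
[-0.33 -0.   -0.14] [-0.   -0.01  0.  ]
[-0.33  0.   -0.14] [-0.   -0.01 -0.  ]
[-0.33 -0.   -0.14] [ 0.   -0.01  0.  ]
--
```

View pics/s2.png

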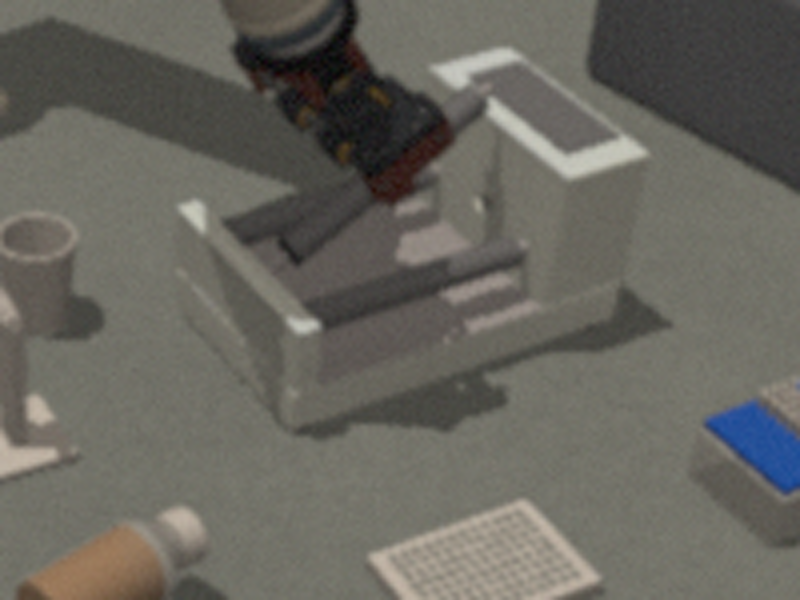

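Request:
play_rows(plan="1.0 -0.33 -0.03 -0.14 0 0 0;1.0 -0.33 0 -0.14 0 0 0;1.0 -0.33 0 -0.14 0 0 0;1.0 -0.33 0 -0.14 0 0 0;1.0 0 0 0 0 0 0;1.0 0 0 0 0 0 0")

```text
t: 9.1
ee_pos: [517.6, 135.2, 124.5]
orientation: [-2.112, -1.762, -0.567]
ft_force: [1.0, 3.1, -0.0]
width: 23.2
```

```bash
python3 - <<'E'
from h import *
path([(-6.3,115.4,20,3),(-6.5,96.4,10,3),(-5,78.7,0,3)])
E
```

```text
roller mid mixer: x -0.0 y -11.3 z 134.3 th 30.04 F mixer x,y,z [ 0.4  3.2 -0. ] w 23.2
[-0.25  0.    0.65] [ 0.03 -3.35 -0.01]
[-0.21 -0.    0.66] [ 0.   -3.35  0.  ]
[-0.17 -0.    0.66] [ 0.   -3.35  0.  ]
--
[-0.3   0.    0.61] [ 0.   -3.33 -0.  ]
[-0.27 -0.    0.62] [-0.   -3.33 -0.  ]
[-0.23  0.    0.63] [-0.   -3.33 -0.  ]
--
[-0.13  0.    0.61] [ 0.   -3.33  0.  ]
[-0.1   0.    0.61] [-0.   -3.33 -0.  ]
[-0.06 -0.    0.61] [ 0.   -3.33 -0.  ]
--
```

Request:
play_rows(plan="1.0 -0.25 0 0.65 0 -3.35 0;1.0 -0.21 0 0.66 0 -3.35 0;1.0 -0.17 0 0.66 0 -3.35 0;1.0 -0.3 0 0.61 0 -3.33 0;1.0 -0.27 0 0.62 0 -3.33 0;1.0 -0.23 0 0.63 0 -3.33 0;1.0 0 0 0 0 0 0;1.0 0 0 0 0 0 0")

```text
t: 10.1
ee_pos: [518.2, 137.0, 84.1]
orientation: [-2.321, -1.937, -0.205]
ft_force: [0.2, 6.3, -0.3]
width: 23.3
```

```bash
python3 - <<'E'
from h import *
path([(-5,78.7,0,3)])
E
```

```text
roller mid mixer: x 0.3 y -5.5 z 96.5 th 10.05 F mixer x,y,z [-0.9  6.3 -0.3] w 23.3
[-0.16 -0.03  0.61] [ 0.07 -3.35 -0.  ]
[-0.13 -0.    0.61] [ 0.   -3.35 -0.  ]
[-0.09  0.    0.61] [-0.   -3.35  0.  ]
--
```

Request:
play_rows(plan="1.0 -0.16 -0.03 0.61 0 -3.35 0;1.0 -0.13 0 0.61 0 -3.35 0;1.0 -0.09 0 0.61 0 -3.35 0;1.0 0 0 0 0 0 0;1.0 0 0 0 0 0 0")

```text
t: 10.72
ee_pos: [518.0, 135.6, 65.3]
orientation: [2.411, 2.012, 0.003]
ft_force: [0.8, 7.1, -0.3]
width: 23.5
```

```bash
python3 - <<'E'
from h import *
path([(4,78.5,0,4)])
im=get_image("wrist"); cv2.imwrite("pics/w4.png",im["pixels"][:,:,::-1])
E
```

```text
roller mid mixer: x 0.3 y -4.6 z 78.6 th 0.03 F mixer x,y,z [-0.4  7.2 -0.3] w 23.5
[ 0.22 -0.03  0.  ] [ 0.12 -0.01 -0.01]
[ 0.22 -0.    0.  ] [ 0.   -0.01 -0.  ]
[0.22 0.   0.  ] [-0.   -0.01  0.  ]
[ 0.22 -0.    0.  ] [-0.   -0.01 -0.  ]
--
```

View pics/w4.png

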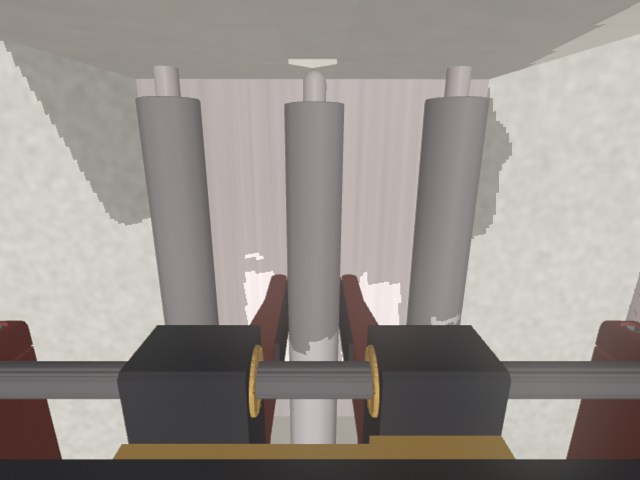

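Request:
play_rows(plan="1.0 0.22 -0.02 0 0.1 0 0;1.0 0.22 0 0 0 0 0;1.0 0.22 0 0 0 0 0;1.0 0.22 0 0 0 0 0;1.0 0 0 0 0 0 0;1.0 0 0 0 0 0 0")

```text
t: 11.52
ee_pos: [518.8, 143.1, 65.4]
orientation: [2.412, 2.013, -0.002]
ft_force: [1.1, 4.0, 0.7]
width: 23.3
```

```bash
python3 - <<'E'
from h import *
show()
im=get_image("wrist"); cv2.imwrite("pics/w5.png",im["pixels"][30:180,220:420,::-1].repeat(3,0).repeat(3,1))
E
```

```text
roller mid mixer: x -0.2 y 2.9 z 78.7 th -0.05 F mixer x,y,z [0.3 4.1 0.7] w 23.3
```

View pics/w5.png

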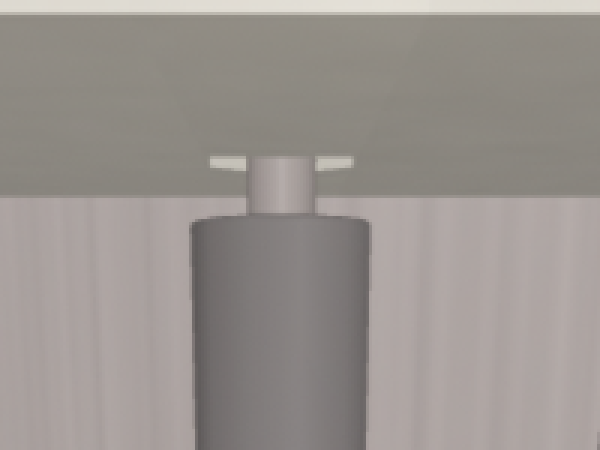

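Request:
play_rows(plan="1.0 0.1 0 0.03 0 0 0;1.0 0.05 0 0 0 0 0;1.0 0 0 0 0 0 0;4.2 0 0 0 0 0 0;4.2 0 0 0 0 0 0;4.2 0 0 0 0 0 0;4.2 0 0 0 0 0 0")

```text
t: 12.45
ee_pos: [518.7, 144.5, 64.8]
orientation: [-2.412, -2.012, 0.003]
ft_force: [-0.7, 0.7, -0.2]
width: 41.8
```

```bash
python3 - <<'E'
from h import *
show()
E
```

```text
roller mid mixer: x -0.6 y 4.2 z 78.1 th -0.07 F mixer x,y,z [-0.8  0.6 -0.2] w 41.8
```

Lift clear and check the fit.

Request:
play_rows(plan="4.2 0 0 -2 0 0 0;4.2 0 0 -4 0 0 0;4.2 0 0 -5 0 0 0;4.2 0 0 -5 0 0 0;4.2 0 0 0 0 0 0;4.2 0 0 0 0 0 0")

```text
t: 13.2
ee_pos: [518.5, 144.5, 224.5]
orientation: [-2.412, -2.012, 0.003]
ft_force: [-0.9, -0.9, 0.2]
width: 41.9
```

```bash
python3 - <<'E'
from h import *
np.set_printoptions(precision=2,suppress=True)
im=get_image("wrist"); p,Rc,o=state(); print(p,o["ft_force"])
W=cloud(im); d=toolR(PSI,0)[:,0]; ex=toolR(PSI,0)[:,1]; Q=W-np.r_[O,0]; M=np.stack([Q@ex,Q@d,W[...,2]],-1)
for x in (-56,0,56):
    q=M[(abs(M[...,0]-x)<16)&(M[...,2]>70)&(M[...,2]<100)&(abs(M[...,1]-20)<80)]
    print(x,cyl(q,[x,40,78],[0,1,.001],12,70))
cv2.imwrite("pics/w6.png",im["pixels"][:,:,::-1])
E
```

```text
[518.1  144.42 223.71] [ 0.29 -0.74  0.1 ]
-56 (array([-54.56,  40.  ,  75.69]), array([0., 1., 0.]), np.float64(0.6064926553798698), np.int64(4182), array([-93.85,  47.97]))
0 (array([ 1.5 , 40.  , 75.48]), array([-0.,  1.,  0.]), np.float64(0.5895758726174382), np.int64(4734), array([-99.34,  54.01]))
56 (array([57.58, 40.  , 75.75]), array([ 0.,  1., -0.]), np.float64(0.6015244579644241), np.int64(4211), array([-95.46,  47.97]))
```

View pics/w6.png

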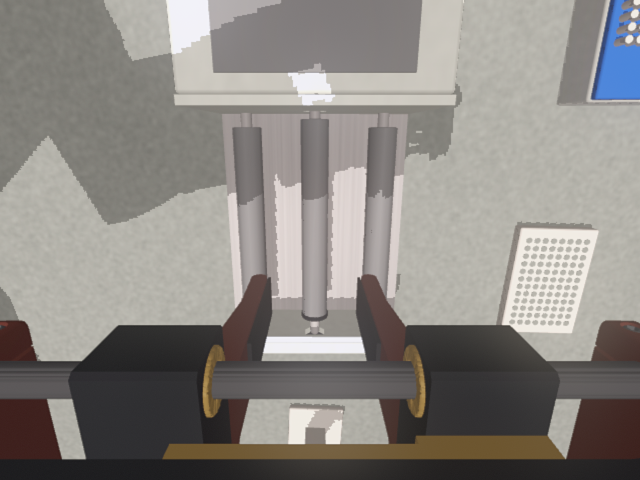

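```bash
python3 - <<'E'
from h import *
p,Rc,o=state(); Rt=toolR(92.1,0); print(np.round((R.from_matrix(Rc.T@Rt)).as_rotvec(degrees=True),2))
steps([(653.1,-220.3,150),(653.1,-220.3,44)],Rt)
E
```

```text
[ -0.19   0.1  -12.42]
-> [ 653.1 -220.3  150. ] shift cm [-36.94  12.15   7.37]
-> [ 653.1 -220.3   44. ] shift cm [ 0.   0.  10.6]
```

Request:
play_rows(plan="8.7 0 0 0 -0.1 0.05 -6.2;8.7 0 0 0 -0.1 0.05 -6.2;8.7 -3.08 1.01 0.61 0 0 0;8.7 -3.08 1.01 0.61 0 0 0;8.7 -3.08 1.01 0.61 0 0 0;8.7 -3.08 1.01 0.61 0 0 0;8.7 -3.08 1.01 0.61 0 0 0;8.7 -3.08 1.01 0.61 0 0 0;8.7 -3.08 1.01 0.61 0 0 0;8.7 -3.08 1.01 0.61 0 0 0;8.7 -3.08 1.01 0.61 0 0 0;8.7 -3.08 1.01 0.61 0 0 0;8.7 -3.08 1.01 0.61 0 0 0;8.7 -3.08 1.01 0.61 0 0 0;8.7 0 0 0 0 0 0;8.7 0 0 0 0 0 0")

```text
t: 15.25
ee_pos: [652.6, -219.6, 150.1]
orientation: [-2.18, -2.26, -0.001]
ft_force: [0.6, 0.7, -0.5]
width: 86.7
```

```bash
python3 - <<'E'
from h import *
np.set_printoptions(precision=3,suppress=True)
im=get_image("wrist"); p,Rc,o=state(); print(p,o["qpos"]); W=cloud(im); T=(W-p)@Rc
q=T[(abs(T[...,1])<45)&(W[...,2]>35)&(W[...,2]<95)&(abs(T[...,0])<110)]
print(cyl(q,[0,0,98],[1,.001,.001],28,38))
s=q[abs(q[:,1])<8]; 
for x in range(-60,100,6):
    a=s[abs(s[:,0]-x)<3]; 
    if len(a): print(x,a[:,2].min().round(1),len(a),end="; ")
steps([(653.1,-220.3,44)],toolR(92.1,0))
cv2.imwrite("pics/w7.png",im["pixels"][:,:,::-1])
E
```

```text
[ 652.869 -219.303  150.717] [-0.342  0.594  1.525  0.002  1.023 -0.38 ]
(array([ -0.005,   1.801, 101.097]), array([ 1.   , -0.005,  0.003]), np.float64(0.9008914513713133), np.int64(8975), array([-45.8  ,  42.262]))
-48 72.6 23; -42 72.0 161; -36 71.6 169; -30 71.6 181; -24 71.5 180; -18 71.8 184; -12 71.5 182; -6 71.4 193; 0 71.5 195; 6 71.8 202; 12 71.9 207; 18 71.5 205; 24 70.8 210; 30 71.5 218; 36 71.0 229; 42 73.9 239; 48 78.9 237; 54 81.6 216; 60 80.3 215; 66 80.7 212; 72 81.0 215; -> [ 653.1 -220.3   44. ] shift cm [-0.1   0.02 10.67]
```

View pics/w7.png

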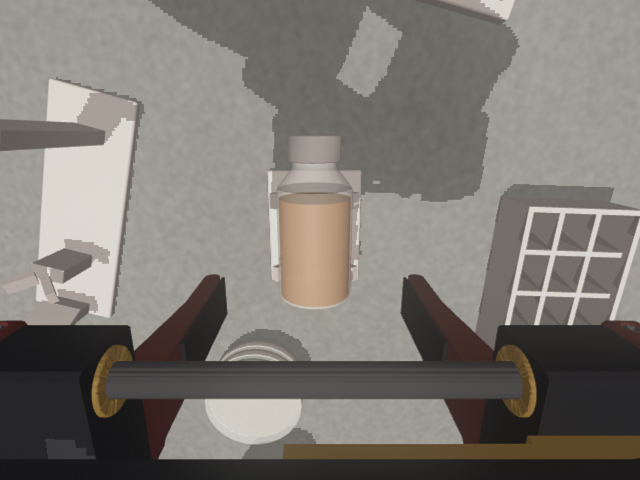

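Request:
play_rows(plan="8.7 -0.2 0 2.67 0 0 0;8.7 0 0 2.67 0 0 0;8.7 0 0 2.67 0 0 0;8.7 0 0 2.67 0 0 0;8.7 0 0 0 0 0 0;4.0 0 0 0 0 0 0;4.0 0 0 0 0 0 0;4.0 0 0 0 0 0 0;4.0 0 0 0 0 0 0;4.0 0 0 0 0 0 0;4.0 0 0 -1 0 0 0;4.0 0 0 -3 0 0 0;4.0 0 0 -5 0 0 0;4.0 0 0 -5 0 0 0;4.0 0 0 -4 0 0 0;4.0 0 0 0 0 0 0;4.0 0 0 0 0 0 0")

```text
t: 17.42
ee_pos: [652.9, -222.1, 224.1]
orientation: [2.181, 2.261, 0.002]
ft_force: [-0.5, -0.2, -1.1]
width: 55.3
```

```bash
python3 - <<'E'
from h import *
np.set_printoptions(precision=2,suppress=True)
im=get_image("wrist"); p,Rc,o=state(); print(p,o["ft_force"],o["width"]); W=cloud(im); T=(W-p)@Rc
q=T[(abs(T[...,1])<32)&(abs(T[...,2])<40)&(abs(T[...,0])<110)]; q=q[q[:,0]>14]
print(cyl(q,[0,0,-8],[1,.001,.001],28,38), "cap tip",np.percentile(q[:,0],99.5))
Rt=toolR(PSI,0); print("turn",R.from_matrix(Rc.T@Rt).as_rotvec(degrees=True))
a=mix2w((-28,-16,99),O,PSI); steps([a+[0,0,91],a+[0,0,1]],Rt)
E
```

```text
[ 652.57 -221.97  223.23] [-0.97 -0.02 -1.46] 56.162524443663116
(array([-0.01,  1.89, -4.62]), array([ 1., -0.,  0.]), np.float64(1.061554656366328), np.int64(9489), array([14.06, 45.62])) cap tip 76.52896604250557
turn [-0.03 -0.09 12.37]
-> [487.5 126.1 190. ] shift cm [ 31.29 -22.46   3.32]
-> [487.5 126.1 100. ] shift cm [0. 0. 9.]
```

Request:
play_rows(plan="4.0 0 0 0 0 -0.05 6.2;4.0 0 0 0 0 -0.05 6.17;4.0 2.84 -2.04 0.3 0 0 0;4.0 2.84 -2.04 0.3 0 0 0;4.0 2.84 -2.04 0.3 0 0 0;4.0 2.84 -2.04 0.3 0 0 0;4.0 2.84 -2.04 0.3 0 0 0;4.0 2.84 -2.04 0.3 0 0 0;4.0 2.84 -2.04 0.3 0 0 0;4.0 2.84 -2.04 0.3 0 0 0;4.0 2.84 -2.04 0.3 0 0 0;4.0 2.84 -2.04 0.3 0 0 0;4.0 2.89 -2.06 0.32 0 0 0;4.0 0 0 2.3 0 0 0;4.0 0 0 2.3 0 0 0;4.0 0 0 2.4 0 0 0;4.0 0 0 0 0 0 0;4.0 0 0 0 0 0 0")

```text
t: 19.73
ee_pos: [488.6, 125.4, 120.9]
orientation: [2.41, 2.012, -0.0]
ft_force: [0.1, -0.8, -1.3]
width: 55.7
```

```bash
python3 - <<'E'
from h import *
np.set_printoptions(precision=2,suppress=True)
p,Rc,o=state(); print(p,o["ft_force"],o["width"])
Rt=toolR(PSI,0); print("turn",R.from_matrix(Rc.T@Rt).as_rotvec(degrees=True)); a=mix2w((-28,-16,99),O,PSI); steps([a+[0,0,2]],Rt)
E
```

```text
[488.58 125.44 120.86] [ 0.06 -0.77 -1.34] 55.71239339445304
turn [0.08 0.07 0.  ]
-> [487.5 126.1 101. ] shift cm [ 0.04 -0.12  1.99]
```

Request:
play_rows(plan="4.0 0.04 -0.12 1 0 0 0;4.0 0 0 0.8 0 0 0;4.0 0 0 0.1 0 0 0;4.0 0 0 0.1 0 0 0;4.0 0 0 0 0 0 0;4.0 0 0 0 0 0 0")

```text
t: 20.48
ee_pos: [487.8, 126.1, 101.2]
orientation: [2.41, 2.012, 0.002]
ft_force: [-0.1, -0.1, -1.7]
width: 55.5
```

Request:
play_rows(plan="4.0 0 0 0.07 0 0 0;4.0 0 0 0 0 0 0;4.0 0 0 0.07 0 0 0;4.0 0 0 0 0 0 0")

```text
t: 20.98
ee_pos: [487.6, 126.1, 100.1]
orientation: [2.41, 2.012, 0.001]
ft_force: [-3.4, -0.4, 7.2]
width: 55.7
```

Request:
play_rows(plan="4.0 0 -0.08 -0.03 0 0 0;4.0 0 0 0 0 0 0;7.5 0 0 0 0 0 0;7.5 0 0 0 0 0 0;7.5 0 0 0 0 0 0;7.5 0 0 0 0 0 0;7.5 0 0 -1 0 0 0;7.5 0 0 -3 0 0 0;7.5 0 0 -5 0 0 0;7.5 0 0 -5 0 0 0;7.5 0 0 0 0 0 0;7.5 0 0 0 0 0 0")

```text
t: 22.48
ee_pos: [486.2, 126.3, 240.0]
orientation: [2.41, 2.012, 0.002]
ft_force: [-0.7, -0.5, -0.1]
width: 74.9
```

```bash
python3 - <<'E'
from h import *
np.set_printoptions(precision=2,suppress=True)
im=get_image("wrist"); p,Rc,o=state(); print(p,o["ft_force"],o["t"])
W=cloud(im); d=toolR(PSI,0)[:,0]; ex=toolR(PSI,0)[:,1]; Q=W-np.r_[O,0]; M=np.stack([Q@ex,Q@d,W[...,2]],-1)
q=M[(abs(M[...,0]+28)<35)&(M[...,2]>100)&(M[...,2]<145)&(abs(M[...,1]+10)<75)]
print("bottle",cyl(q,[-28,-20,107],[0,1,.001],28,35),q[:,1].min(),q[:,1].max())
for x in (0,56):
    q=M[(abs(M[...,0]-x)<16)&(M[...,2]>70)&(M[...,2]<95)&(abs(M[...,1]-20)<80)]
    print(x,cyl(q,[x,40,78],[0,1,.001],12,100))
cv2.imwrite("pics/w8.png",im["pixels"][:,:,::-1])
E
```

```text
[485.82 126.22 239.21] [ 0.09 -0.76  0.44] 22.525
bottle (array([-26.32, -20.  , 104.04]), array([-0.,  1.,  0.]), np.float64(0.8121101858447456), np.int64(7045), array([-37.88,  49.94])) -58.88138326153821 61.3273614849921
0 (array([ 1.42, 40.  , 75.51]), array([ 0.,  1., -0.]), np.float64(0.6115538731113547), np.int64(2901), array([-98.92,  54.15]))
56 (array([57.59, 40.  , 75.76]), array([0., 1., 0.]), np.float64(0.6300549558358015), np.int64(4513), array([-99.43,  48.02]))
```

View pics/w8.png

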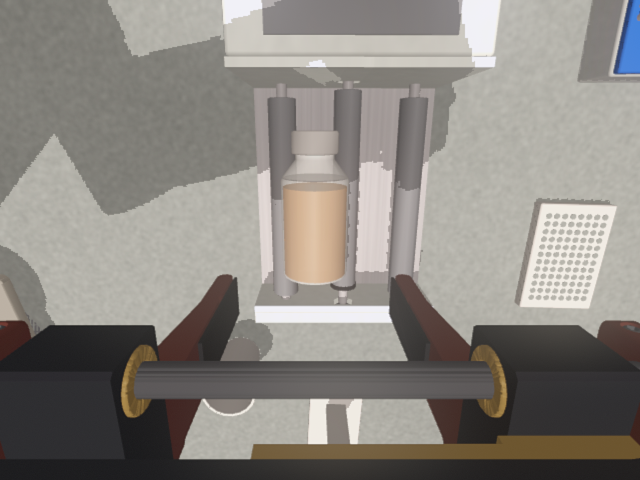

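```bash
python3 -c "from workcell import *; print(close_job())"
```

```text
the job is handed in; nothing more can be done
None
```

The roller is back in the middle place of the mixer and the bottle is lying in the front trough. I handed the job in at about 22.5 s of the 72 s allowed.

**Roller:** I lifted it off the rack at its 30° slope, put the sprung pin into the low recess and pressed it in about 10 mm while lowering it level. Then I eased it towards the drive head until the solid pin was in its recess. A close-up picture shows that pin in the recess. After release and again at the end, the roller measured level, within 0.3 mm of its neighbours' height and centred between them to about 0.1 mm.

**Bottle:** I took it from its cradle and laid it between the refitted roller and the roller nearer the robot. After subtracting the camera's offset, its axis is at mixer x of about -28 mm, about 106.5 mm above the table (expected 107 mm), level and parallel to the rollers. It spans y of about -60 to +60 mm, clear of both end walls.

**Forces and surroundings:** The largest wrist force I saw was about 8 N, when the bottle touched down slightly off-centre on one roller; I shifted it before letting go. At hand-in the gripper was about 130 mm above the bottle with no force on it. I saw no sign that any of the other things were moved, but I did not measure their positions again.

**Disagreement:** The wrist camera's raw readings were off by about 1.5–2 mm sideways and 2.3 mm in height. I corrected this using the fingertips and the known heights of the mixer rollers, and no check failed after that.

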